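# Wind up the label feeder's spring drive

### The arm

A 6-joint arm with a two-finger parallel gripper is mounted at the origin on the work surface. World frame = base frame: x ahead of the robot, y to its left, z up, the work surface at z = 0. Lengths are in m, angles in degrees, forces in N, time in s.
With the tool pointing down it reaches from about 0.225 to 0.875 m from the base axis. Payload 3.4 kg.
Tool frame: the origin (TCP) lies midway between the tips of the shut fingers; the grasp point (between the pads) lies 19 mm behind it; z points along the fingers, y is the line along which they close (so a half turn about z gives the same grasp; the last joint's range is limited). The gripper opens to 85 mm and grips with 20 to 120 N. Pads are 22 mm wide; open, the fingers measure 114 mm over their backs; the gripper's body (76 mm by 85 mm) begins 54 mm behind the grasp point. The pads swing forward as they close: fully open they stand 13 mm farther back than shut.
Start: joints at [57.353, 15.808, 86.224, -0, 77.962, -6.933], TCP at [0.25, 0.518, 0.231] pointing down, gripper open.
Joint ranges: [-165.64, 165.64], [-43.16, 119.46], [12.63, 154.43], [-67.54, 247.53], [6.08, 155.33], [-154.97, 154.97]. Speed limits (degrees/s): [147.25, 147.25, 180, 180, 180, 180].

### API

Orientations are given as [roll, pitch, yaw] about the fixed x, y, z axes, in that order (R = Rz(yaw) Ry(pitch) Rx(roll)).
In Python, from bench import robot gives the robot as it stands.
- The arm moves only by the tool step_arm, never from a script. Its argument "increments" is a list of rows, each a list of 6 numbers: the shift along the tool's x, y, z in cm, then the turn, a rotation vector about the tool's x, y, z in rad. A call has 1 to 20 rows; each row shifts and turns the commanded pose from where the row before left it, along the tool's axes as they then stand; what a row does not reach is not made up. A row lasts 1/12 s, in which the tool goes at most 41.7 mm and 7.16 degrees, less where a joint would pass 70% of its speed; a pose out of reach is approached as far as the arm can. A call with a gripper value outside its range is refused whole. "grip" is the opening, from -1 (shut) to 1 (fully open), set as the call begins (left out, the last holds). The fingers move at their own pace and stop on an object; "newtons" is the grip in N (left out, the last holds). Time passes only in rows, so rows that do not move let the fingers close. It gives the time, the measured TCP pose, the force, the opening and the grip force at its end, in the units of the state.
- robot.state(): the state, without advancing time (a new reading comes with each control period).
- robot.camera(name): name is "side" or "top" or "wrist"; returns (picture, depth): 420x560x3 uint8, red, green, blue; 420x560 float32, m along the optical axis (not along the pixel's ray), 0 where there is no reading.
- robot.camera_params(name): a dict with "camera_matrix" (3x3 intrinsics, pixels), "world_from_camera" (4x4, takes a point from camera to world coordinates); the wrist camera has in their place "hand_eye" (4x4, takes a point from camera to tool coordinates, whose origin is the TCP and whose axes are the flange's). Camera axes: x right, y up, looking along -z (the intrinsics and any distortion apply to the point x, -y, -z); pixel columns grow to the right and rows downward; lengths in m; the calibration is good to about 2 mm. A picture is of the moment at which its call begins: read the wrist's pose just before it. camera_params takes no time and is no camera call.
- robot.sign_off(): hands the job in; it is judged then, once.
Trained networks look in the newest picture that a camera, given by its name, has taken for a name from the list of things; names that differ only in an ending like _2 or _b are one class to them, and where a whole thing is asked for, a point or a joint stands for the part that bears it (a point fixed in the world has none). Each returns a list of dicts, best first, with "p" (0 to 1); they miss things now and then, are a little off and sometimes report something else, mostly with a low value. They report only what shows in the picture. A call takes as long as a camera call.
- robot.look_for(camera, target): "box" ([left, top, right, bottom] as shares, 0 to 1, of the picture: columns of its width, rows of its height, round what is visible of it).
- robot.outline_of(camera, target): "pixels" (420x560 bool, what is visible of it) and "box" ([left, top, right, bottom] as shares, 0 to 1, of the picture: columns of its width, rows of its height, round what is visible of it).
The state is a dict: "time_s": time; "joint_positions": joint angles; "joint_vel": joint speeds; "tau": joint torques, N m; "tool_pos": TCP position; "eef_rot": TCP orientation; "wrist_force": force on the tool from outside, world axes, zero at the start; "ft_torque": the same for the moment, N m; "width": opening from 0.0 (shut) to 1.0 (fully open); "gripper_force": force on a finger pad.
Only numpy, scipy, OpenCV 4.12 (cv2) and the standard library are available. Lean on these libraries where they do the work, as an engineer would, in place of code of your own. Each camera call takes 0.05 s, during which the arm holds its last target. There are 200 camera calls.

### The job

Wind the spring of the label feeder fully: turn its two-winged key clockwise (seen from above), wing by wing in part turns because the bracket is in the way, until it comes up against its stop, then let go so that the key rests on its last click. Do not force the key against the stop, and leave the punnet, the spare label roll and the scraper where they are.

Things in the scene. Friction and masses are not known exactly. Their poses are not given: they have to be found in the camera images.
- unit: Label feeder fixed to the table: white housing 60 mm high, x -190 to +85, y -85 to +85 in its frame, sloping peel plate in front to x = +128 below 50 mm. Origin on the table on the key's vertical axis, z up. Behind (x -185 to -125) a label roll and a roller, up to 106 mm high. A pawl housing (x 38 to 66, y -11 to +11) is 72 mm high.
- cap (a point): Centre of the top of the dark steel cap fixed over the key's hub: on the key's axis, 114 mm above the table; cap radius 34 mm, underside at 104 mm. A flat bracket arm 60 mm wide (y -30 to +30, heights 104 to 114 mm) joins it to an upright at x = -120 to -85. The hub cannot be taken from above; a finger can travel round the cap except through the bracket (unit's -x side).
- key (a joint): Winding key, rad, grows clockwise from above as it is wound; hard stop at 9.40. A spring drives it back (0.1 N m unwound, 0.34 wound); a ratchet clicking every 0.419 rad holds it: let go, it falls back to the last click passed. The last click comes just before the stop; the key then rests at about 9.2 (the click before: about 8.8). At value q wing A points along angle -q from the unit's +x.
- wing_a (a point): Outer end of wing A, 74 mm from the key's axis, at mid height (88 mm); its x axis points outward along the wing. The key is a plain steel bar: two flat upright wings in line, 8 mm thick, from heights 78 to 98 mm above the table, each 74 mm long from the axis and clear of the cap beyond 34 mm. Wing B, half a turn away, is alike.
- punnet: Clear open plastic punnet of blueberries, 125 x 100 x 45 mm, loose on the table; origin at the centre of its underside. A bystander.
- spare_roll: Spare roll of labels, a paper ring 76 mm across and 40 mm high with a 38 mm bore, loose on the table; origin at the centre of its underside. A bystander.
- scraper: Flat hand scraper, 200 mm long, lying loose on the table along its x axis. A bystander.

How it is judged:
By the outcome, as a careful person would: the job done as asked, in the order asked, and still so for the second after the job is handed in, with the robot touching nothing.
It also fails if it takes over 64 s, if anything falls off the work surface, if the arm or the gripper's body presses on something with over 40 N, if the wrist force passes 120 N, or if a joint passes its speed limit or range.

## Working session

There is one attempt and no reset: what is moved stays moved. The work goes in short steps, Python scripts to look and compute and a tool call to move; the robot and the scene stay as the last step left them, time stands still between calls to the robot, and variables do not carry over. Pictures are saved under pics/ and viewed, at most 10 in all, crops included, and the job is handed in when it is done.

Besides the shell and the picture viewer there is one more tool, called after "Request:" as name(argument=value, ...) on one line, values as JSON. step_arm: Moves the arm, as the interface text tells. Its arguments: {"type":"object","properties":{"increments":{"type":"array","items":{"type":"array","items":{"type":"number"}}},"grip":{"type":"number"},"newtons":{"type":"number"}},"required":["increments"]}

```bash
ls; mkdir -p pics
python3 - <<'E'
from bench import robot
import cv2,numpy as np
s=robot.state();print(s)
ims=[]
for c in("top","side"):
    p,d=robot.camera(c);cv2.imwrite(f'pics/{c}0.png',p[:,:,::-1]);np.save(f'{c}_d.npy',d)
    k=robot.camera_params(c);print(c,k)
    for t in("unit","key","wing_a","punnet","spare_roll","scraper"):
        r=robot.look_for(c,t)
        for e in r[:2]:print(t,round(e['p'],2),[round(v*w) for v,w in zip(e['box'],(560,420,560,420))])
E
```

```text
pics
{'time_s': 0.0, 'joint_positions': array([ 5.73527091e+01,  1.58470938e+01,  8.62979030e+01,  1.81449388e-04,
        7.79627718e+01, -6.93430264e+00]), 'joint_vel': array([-0.06866731,  0.01245494, -0.08153615, -0.01464   ,  0.02126552,
       -0.0377688 ]), 'tau': array([-8.31966045e-04, -4.16767859e+01, -2.45802408e+01, -5.64044990e-05,
        1.07556311e-02,  6.76506062e-06]), 'tool_pos': array([0.24918608, 0.51758163, 0.23042633]), 'eef_rot': array([-1.79893041e+02, -1.31871092e-02,  1.54286961e+02]), 'wrist_force': array([0.36073375, 0.44853774, 0.43394754]), 'ft_torque': array([-0.01867968, -0.05423872,  0.00276778]), 'gripper_force': 0.0, 'width': 0.9976094741601617}
top {'camera_matrix': array([[426.8009749 ,   0.        , 276.33859319],
       [  0.        , 426.8009749 , 214.3191157 ],
       [  0.        ,   0.        ,   1.        ]]), 'world_from_camera': array([[ 0.00701398,  0.99570108, -0.09235886,  0.55998289],
       [-0.99994151,  0.00774424,  0.00755069,  0.04130889],
       [ 0.00823348,  0.0923005 ,  0.99569716,  0.88559166],
       [ 0.        ,  0.     
[... 435 characters left out ...]
    ]]), 'world_from_camera': array([[ 8.70494999e-01,  2.83091696e-01, -4.02613399e-01,
         2.77058254e-01],
       [-4.92177087e-01,  5.01382752e-01, -7.11601750e-01,
        -5.44285312e-01],
       [ 4.14867389e-04,  8.17602855e-01,  5.75782424e-01,
         5.63694190e-01],
       [ 0.00000000e+00,  0.00000000e+00,  0.00000000e+00,
         1.00000000e+00]])}
unit 0.93 [123, 191, 286, 314]
key 0.7 [215, 193, 257, 226]
key 0.65 [266, 180, 308, 215]
wing_a 0.87 [210, 192, 259, 224]
punnet 0.91 [262, 240, 351, 313]
punnet 0.67 [125, 187, 286, 313]
spare_roll 0.6 [159, 187, 192, 218]
spare_roll 0.3 [125, 189, 288, 312]
scraper 0.79 [269, 178, 305, 220]
scraper 0.23 [162, 191, 189, 216]
```

Run:
```python
import cv2,numpy as np
a=cv2.imread('pics/top0.png')[130:400,120:380];b=cv2.imread('pics/side0.png')[165:325,110:370]
a=cv2.resize(a,None,fx=2,fy=2,interpolation=2);cv2.imwrite('pics/top1.png',a)
cv2.imwrite('pics/side1.png',cv2.resize(b,None,fx=3,fy=3,interpolation=2))
```

```text
(no output)
```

View pics/top1.png

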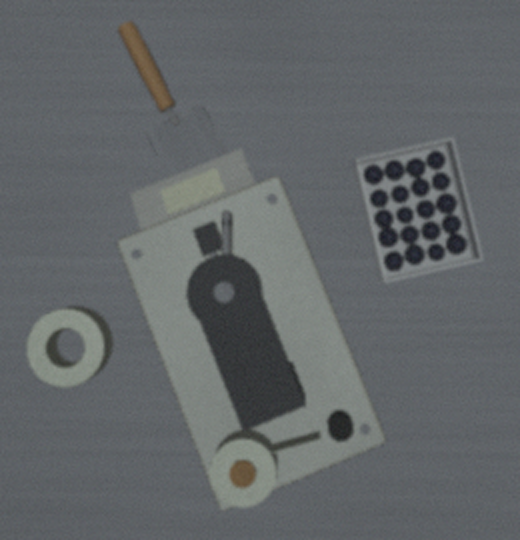

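View pics/side1.png

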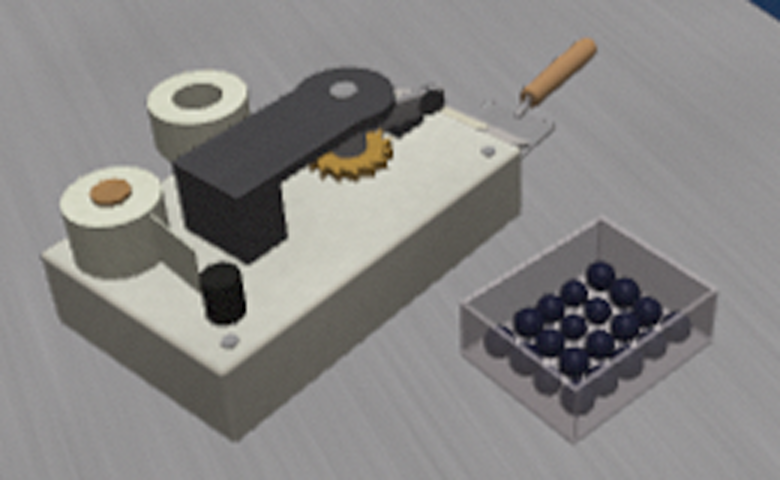

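The top view shows the unit with its front pointing up and slightly left. The cap centre is near pixel (232,276), and one wing shows at about (233,237–257), just clockwise of the unit's +x. The other wing is under the bracket. Next I measure the pose.

```bash
cat > h.py <<'E'
import numpy as np,cv2
from bench import robot
def cloud(c,d):
    k=robot.camera_params(c);K=k['camera_matrix'];T=k['world_from_camera']
    v,u=np.mgrid[:420,:560]
    P=np.stack([(u-K[0,2])/K[0,0]*d,-(v-K[1,2])/K[1,1]*d,-d],-1)
    return P@T[:3,:3].T+T[:3,3]
def rect(P):
    r=cv2.minAreaRect((P[:,:2]*1000).astype(np.float32));return [np.round(x,1) for x in r]
E
python3 - <<'E'
from h import *
for c,b in(("top",(182,200,315,392)),("side",(123,180,290,314))):
    d=np.load(f'{c}_d.npy');P=cloud(c,d)[b[1]:b[3],b[0]:b[2]]
    h=cv2.imread(f'pics/{c}0.png')[b[1]:b[3],b[0]:b[2]].max(2)
    P0=P
    m=(abs(P[...,2]-.114)<.006)&(h<110)
    n,l,s,_=cv2.connectedComponentsWithStats(m.astype(np.uint8));i=1+s[1:,4].argmax();m=l==i
    Q=P[m];print(c,'cap z',np.median(Q[:,2]),Q.shape,rect(Q))
    r=cv2.minAreaRect((Q[:,:2]*1000).astype(np.float32));bx=cv2.boxPoints(r)/1000
    # long axis, forward end
    e=[(bx[1]-bx[0]),(bx[2]-bx[1])];a=max(e,key=np.linalg.norm);a=a/np.linalg.norm(a);a=a*np.sign(a[0])
    cen=np.array(r[0])/1000; t=Q[:,:2]@a; w=(Q[:,:2]-cen)@np.array([-a[1],a[0]])
    print(' yaw',np.degrees(np.arctan2(a[1],a[0])),'len',np.ptp(t),'cap centre',cen+a*(t.max()-.034-cen@a),'mean w',(w.max()+w.min())/2)
    m=(abs(P[...,2]-.060)<.005);Q=P[m];print(' housing',np.median(Q[:,2]),rect(Q))
    # wing
    m=(P[...,2]>.083)&(P[...,2]<.104);Q=P[m]
    C=cen+a*(t.max()-.034-cen@a);R=Q[:,:2]-C;rr=np.hypot(*R.T);k=(rr>.04)&(rr<.08)
    an=np.degrees(np.arctan2(R[k,1],R[k,0]));an=an[abs(an)<90]
    print(' wing n',len(an),'world angle',np.percentile(an,[10,50,90]))
E
```

```text
top cap z 0.1143568111046196 (2897, 3) [array([480.5,  97.5]), array([153.3,  67.4]), np.float64(23.1)]
 yaw 23.05703 len 0.1532911171169385 cap centre [0.51974133 0.1142256 ] mean w 2.082345266010699e-08
 housing 0.06024739077785407 [array([471.8,  94.2]), array([274.7, 170.1]), np.float64(22.6)]
 wing n 91 world angle [-3.01886169  0.41656477  4.12337501]
side cap z 0.11361736642388559 (1548, 3) [array([479.3,  98.9]), array([153.6,  69.7]), np.float64(20.7)]
 yaw 20.726534 len 0.15356762279565578 cap centre [0.51928359 0.11408354] mean w 7.766894290911486e-09
 housing 0.05963005964790036 [array([472.2,  94. ]), array([275.8, 171. ]), np.float64(22.4)]
 wing n 118 world angle [-3.1961602  -1.27123465  2.02761633]
```

Request:
step_arm(increments=[[0,0,0,0,0,0.0912],[0,0,0,0,0,0.0912],[0,0,0,0,0,0.0912],[0,0,0,0,0,0.0912],[0,0,0,0,0,0.0912],[0,0,0,0,0,0.0912],[0,0,0,0,0,0.0912],[0,0,0,0,0,0.0912]], grip=-1, newtons=40)

```text
time_s: 1.37
tool_pos: [0.2495, 0.5181, 0.2313]
eef_rot: [180.0, -0.0, 112.2]
wrist_force: [-1.0, -0.6, 0.4]
width: 0.001
gripper_force: 0.0
```

Request:
step_arm(increments=[[-2.9,0.98,0.4,0,0,0],[-2.9,0.98,0.4,0,0,0],[-2.9,0.98,0.4,0,0,0],[-2.9,0.98,0.4,0,0,0],[-2.9,0.98,0.4,0,0,0],[-2.9,0.98,0.4,0,0,0],[-2.9,0.98,0.4,0,0,0],[-2.9,0.98,0.4,0,0,0],[-2.9,0.98,0.4,0,0,0],[-2.9,0.98,0.4,0,0,0],[-2.9,0.98,0.4,0,0,0],[-2.9,0.98,0.4,0,0,0],[-2.9,0.98,0.4,0,0,0],[-2.9,0.98,0.4,0,0,0],[-2.9,0.98,0.4,0,0,0],[-2.9,0.98,0.4,0,0,0],[0,0,0,0,0,0],[0,0,0,0,0,0]])

```text
time_s: 2.87
tool_pos: [0.5725, 0.1481, 0.1668]
eef_rot: [-180.0, -0.0, 112.3]
wrist_force: [-1.1, -0.3, -0.3]
width: -0.003
gripper_force: 0.0
```

```bash
cat > u.py <<'E'
from h import *
C=np.array([.520,.1142]);A=np.radians(22.5)
def rep():
    s=robot.state();d=(s['tool_pos'][:2]-C)*1000;c,n=np.cos(A),np.sin(A)
    R=lambda v:np.array([v[0]*c+v[1]*n,-v[0]*n+v[1]*c])
    p=R(d);f=R(s['wrist_force'][:2])
    tau=(p[0]*f[1]-p[1]*f[0])/1000
    print('t %.2f unit xy'%s['time_s'],p.round(1),'z %.1f'%(s['tool_pos'][2]*1000),'r %.1f ang %.1f'%(np.hypot(*p),np.degrees(np.arctan2(p[1],p[0]))),'F',f.round(1),s['wrist_force'][2].round(1),'torque %.3f'%tau,'rpy',s['eef_rot'].round(1),'w',s['width'].round(2))
if __name__=='__main__':rep()
E
python3 u.py
python3 - <<'E'
from h import *
p,d=robot.camera('side');cv2.imwrite('pics/s2.png',cv2.resize(p[130:330,110:370],None,fx=3,fy=3)[:,:,::-1])
E
```

```text
Traceback (most recent call last):
  File "u.py", line 9, in <module>
    if __name__=='__main__':rep()
                            ~~~^^
  File "u.py", line 8, in rep
    print('t %.2f unit xy'%s['time_s'],p.round(1),'z %.1f'%(s['tool_pos'][2]*1000),'r %.1f ang %.1f'%(np.hypot(*p),np.degrees(np.arctan2(p[1],p[0]))),'F',f.round(1),s['wrist_force'][2].round(1),'torque %.3f'%tau,'rpy',s['eef_rot'].round(1),'w',s['width'].round(2))
                                                                                                                                                                                                                                                    ^^^^^^^^^^^^^^^^
AttributeError: 'float' object has no attribute 'round'
```

View pics/s2.png

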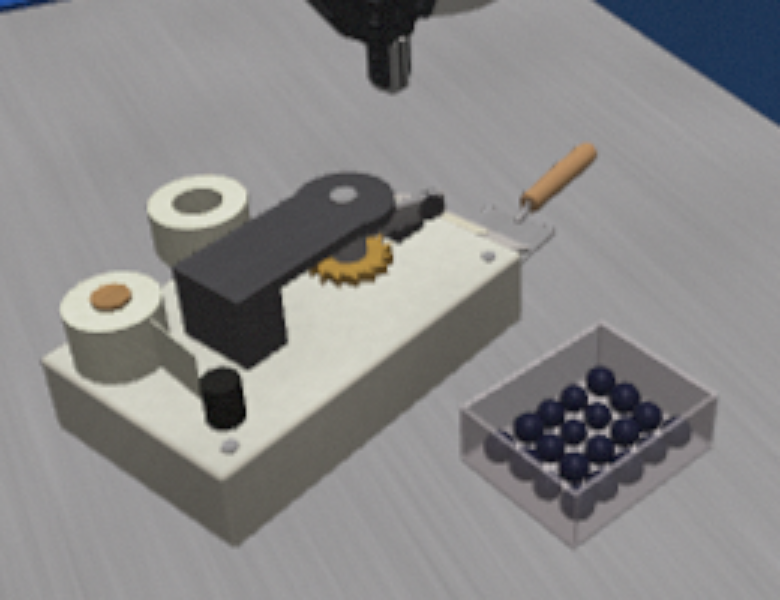

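The side view shows the shut finger standing over the front of the unit, about pixel (390,80) in the crop, and the wing at (400–440,200–225). I go down behind the wing.

```bash
sed -i "s/s\['width'\].round(2)/round(float(s['width']),2)/" u.py; python3 u.py
```

```text
t 2.92 unit xy [61.1 12.5] z 167.0 r 62.3 ang 11.5 F [-0.1 -0.1] -0.8 torque -0.004 rpy [-1.800e+02 -1.000e-01  1.124e+02] w -0.0
```

Request:
step_arm(increments=[[0,0,1.45,0,0,0],[0,0,1.45,0,0,0],[0,0,1.45,0,0,0],[0,0,1.45,0,0,0],[0,0,1.45,0,0,0],[0,0,1.3,0,0,0],[0,0,0,0,0,0],[0,0,0,0,0,0]])

```text
time_s: 3.58
tool_pos: [0.5706, 0.1504, 0.0817]
eef_rot: [-179.9, -0.0, 112.6]
wrist_force: [-0.7, 0.6, 0.3]
width: -0.0
gripper_force: 0.0
```

```bash
python3 u.py
```

```text
t 3.58 unit xy [60.6 14.1] z 81.7 r 62.2 ang 13.1 F [-0.4  0.9] 0.3 torque 0.058 rpy [-179.9   -0.   112.6] w -0.0
```

```bash
cat > g.py <<'E'
import numpy as np,sys
x,y,a,R,n=map(float,sys.argv[1:]);n=int(n)
p0=np.array([x,y]);r0=np.hypot(x,y);a0=np.arctan2(y,x);a=np.radians(a)
t=np.linspace(0,1,n+1);A=a0+(a-a0)*t;r=r0+(R-r0)*np.minimum(1,t*3)
P=np.stack([r*np.cos(A),r*np.sin(A)],1)/10;D=np.diff(P,axis=0)
print([[round(d[1],2),round(d[0],2),0,0,0,0] for d in D])
E
python3 g.py 60.5 13.5 -126 59 17
```

```text
[[np.float64(-0.88), np.float64(0.08), 0, 0, 0, 0], [np.float64(-0.87), np.float64(-0.05), 0, 0, 0, 0], [np.float64(-0.85), np.float64(-0.17), 0, 0, 0, 0], [np.float64(-0.81), np.float64(-0.29), 0, 0, 0, 0], [np.float64(-0.75), np.float64(-0.39), 0, 0, 0, 0], [np.float64(-0.69), np.float64(-0.48), 0, 0, 0, 0], [np.float64(-0.64), np.float64(-0.54), 0, 0, 0, 0], [np.float64(-0.56), np.float64(-0.63), 0, 0, 0, 0], [np.float64(-0.46), np.float64(-0.7), 0, 0, 0, 0], [np.float64(-0.36), np.float64(-0.76), 0, 0, 0, 0], [np.float64(-0.25), np.float64(-0.8), 0, 0, 0, 0], [np.float64(-0.13), np.float64(-0.83), 0, 0, 0, 0], [np.float64(-0.01), np.float64(-0.84), 0, 0, 0, 0], [np.float64(0.11), np.float64(-0.83), 0, 0, 0, 0], [np.float64(0.23), np.float64(-0.81), 0, 0, 0, 0], [np.float64(0.34), np.float64(-0.77), 0, 0, 0, 0], [np.float64(0.44), np.float64(-0.71), 0, 0, 0, 0]]
```

Request:
step_arm(increments=[[-0.88,0.08,0,0,0,0],[-0.87,-0.05,0,0,0,0],[-0.85,-0.17,0,0,0,0],[-0.81,-0.29,0,0,0,0],[-0.75,-0.39,0,0,0,0],[-0.69,-0.48,0,0,0,0],[-0.64,-0.54,0,0,0,0],[0,0,0,0,0,0],[0,0,0,0,0,0]])

```text
time_s: 4.33
tool_pos: [0.5765, 0.0908, 0.0826]
eef_rot: [179.9, 0.0, 112.4]
wrist_force: [0.0, 2.3, 1.1]
width: 0.001
gripper_force: 0.7
```

```bash
python3 u.py
python3 - <<'E'
from h import *
p,d=robot.camera('side');cv2.imwrite('pics/s3.png',cv2.resize(p[130:330,110:370],None,fx=3,fy=3)[:,:,::-1])
E
```

```text
t 4.33 unit xy [ 43.3 -43.2] z 82.6 r 61.2 ang -45.0 F [0.9 2.1] 1.1 torque 0.131 rpy [179.9   0.  112.4] w 0.0
```

View pics/s3.png

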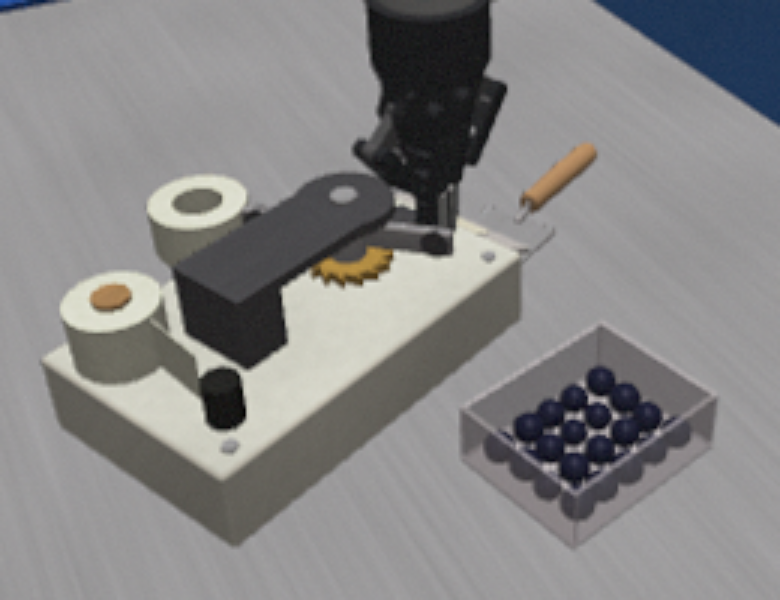

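The picture shows the finger at (435,220) pushing the wing, and the other wing's end now peeks out behind the cap at (250,212). The torque of about 0.13 N·m fits a low q. I finish the stroke, lift, and cross over to the other side.

Request:
step_arm(increments=[[-0.56,-0.63,0,0,0,0],[-0.46,-0.7,0,0,0,0],[-0.36,-0.76,0,0,0,0],[-0.25,-0.8,0,0,0,0],[-0.13,-0.83,0,0,0,0],[-0.01,-0.84,0,0,0,0],[0.11,-0.83,0,0,0,0],[0.23,-0.81,0,0,0,0],[0.34,-0.77,0,0,0,0],[0.44,-0.71,0,0,0,0],[0,0,0,0,0,0],[0,0,0,0,0,0]])

```text
time_s: 5.38
tool_pos: [0.5076, 0.0556, 0.0822]
eef_rot: [180.0, 0.1, 112.5]
wrist_force: [-0.1, -0.2, 0.0]
width: -0.001
gripper_force: 0.3
```

```bash
python3 u.py
```

```text
t 5.38 unit xy [-33.9 -49.4] z 82.2 r 59.9 ang -124.5 F [-0.2 -0.2] 0.0 torque -0.001 rpy [1.800e+02 1.000e-01 1.125e+02] w -0.0
```

Request:
step_arm(increments=[[0,0,-1.4,0,0,0],[0,0,-1.4,0,0,0],[0,0,-1.4,0,0,0],[0,0,-1.4,0,0,0],[2.18,0.72,0,0,0,0],[2.18,0.72,0,0,0,0],[2.18,0.72,0,0,0,0],[2.18,0.72,0,0,0,0],[2.18,0.72,0,0,0,0],[0,0,0,0,0,0],[0,0,0,0,0,0]])

```text
time_s: 6.3
tool_pos: [0.4984, 0.1709, 0.1374]
eef_rot: [-179.9, 0.0, 112.6]
wrist_force: [-0.4, -1.2, 0.5]
width: -0.0
gripper_force: 0.0
```

```bash
python3 u.py
python3 - <<'E'
from h import *
p,d=robot.camera('side');cv2.imwrite('pics/s4.png',cv2.resize(p[130:330,110:370],None,fx=3,fy=3)[:,:,::-1])
P=cloud('side',d);from u import C
R=P[...,:2]-C;rr=np.hypot(R[...,0],R[...,1]);m=(P[...,2]>.082)&(P[...,2]<.1)&(rr>.04)&(rr<.078)
a=(np.degrees(np.arctan2(R[m][:,1],R[m][:,0]))-22.5+180)%360-180
h,e=np.histogram(a,36,(-180,180));print([(int(e[i]),int(h[i])) for i in range(36) if h[i]>3])
E
python3 g.py 2 60 -126 59 26 | sed 's/np.float64(\([^)]*\))/\1/g'
```

```text
t 6.30 unit xy [ 1.7 60.7] z 137.4 r 60.7 ang 88.4 F [-0.9 -0.9] 0.5 torque 0.051 rpy [-179.9    0.   112.6] w -0.0
[(-150, 48), (-140, 36), (30, 10)]
[[-0.1, 0.86, 0, 0, 0, 0], [-0.22, 0.83, 0, 0, 0, 0], [-0.34, 0.79, 0, 0, 0, 0], [-0.45, 0.73, 0, 0, 0, 0], [-0.55, 0.66, 0, 0, 0, 0], [-0.63, 0.57, 0, 0, 0, 0], [-0.71, 0.47, 0, 0, 0, 0], [-0.77, 0.37, 0, 0, 0, 0], [-0.81, 0.26, 0, 0, 0, 0], [-0.83, 0.15, 0, 0, 0, 0], [-0.85, 0.02, 0, 0, 0, 0], [-0.84, -0.1, 0, 0, 0, 0], [-0.82, -0.22, 0, 0, 0, 0], [-0.78, -0.33, 0, 0, 0, 0], [-0.72, -0.44, 0, 0, 0, 0], [-0.65, -0.54, 0, 0, 0, 0], [-0.57, -0.63, 0, 0, 0, 0], [-0.47, -0.7, 0, 0, 0, 0], [-0.37, -0.76, 0, 0, 0, 0], [-0.26, -0.81, 0, 0, 0, 0], [-0.14, -0.84, 0, 0, 0, 0], [-0.02, -0.85, 0, 0, 0, 0], [0.11, -0.84, 0, 0, 0, 0], [0.23, -0.82, 0, 0, 0, 0], [0.34, -0.78, 0, 0, 0, 0], [0.45, -0.72, 0, 0, 0, 0]]
```

View pics/s4.png

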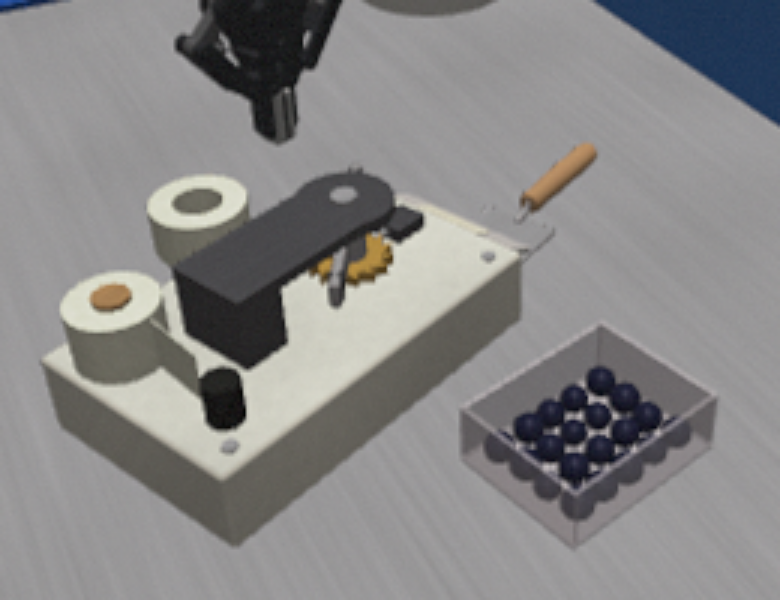

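The wing now sticks out at (337,285), at about -143°, and its mate shows at (353,170), at about +36°. The finger hangs clear over the far side. I go down for stroke 2.

Request:
step_arm(increments=[[0,0,1.4,0,0,0],[0,0,1.4,0,0,0],[0,0,1.4,0,0,0],[0,0,1.4,0,0,0],[-0.1,0.86,0,0,0,0],[-0.22,0.83,0,0,0,0],[-0.34,0.79,0,0,0,0],[-0.45,0.73,0,0,0,0],[-0.55,0.66,0,0,0,0],[-0.63,0.57,0,0,0,0],[-0.71,0.47,0,0,0,0],[-0.77,0.37,0,0,0,0],[-0.81,0.26,0,0,0,0],[-0.83,0.15,0,0,0,0],[-0.85,0.02,0,0,0,0],[-0.84,-0.1,0,0,0,0],[-0.82,-0.22,0,0,0,0],[0,0,0,0,0,0],[0,0,0,0,0,0]])

```text
time_s: 7.93
tool_pos: [0.5795, 0.1186, 0.0821]
eef_rot: [180.0, -0.1, 112.4]
wrist_force: [-1.8, 3.7, -0.6]
width: 0.003
gripper_force: 1.7
```

```bash
python3 u.py
```

```text
t 7.93 unit xy [ 56.6 -18.7] z 82.1 r 59.6 ang -18.3 F [-0.2  4.1] -0.6 torque 0.229 rpy [ 1.800e+02 -1.000e-01  1.124e+02] w 0.0
```

Request:
step_arm(increments=[[-0.78,-0.33,0,0,0,0],[-0.72,-0.44,0,0,0,0],[-0.65,-0.54,0,0,0,0],[-0.57,-0.63,0,0,0,0],[-0.47,-0.7,0,0,0,0],[-0.37,-0.76,0,0,0,0],[-0.26,-0.81,0,0,0,0],[-0.14,-0.84,0,0,0,0],[-0.02,-0.85,0,0,0,0],[0.11,-0.84,0,0,0,0],[0.23,-0.82,0,0,0,0],[0.34,-0.78,0,0,0,0],[0.45,-0.72,0,0,0,0],[0,0,0,0,0,0],[0,0,0,0,0,0]])

```text
time_s: 9.18
tool_pos: [0.5107, 0.0567, 0.0836]
eef_rot: [179.5, 0.3, 112.5]
wrist_force: [5.9, 1.9, 0.7]
width: 0.001
gripper_force: 2.1
```

```bash
python3 u.py
```

```text
t 9.18 unit xy [-30.6 -49.6] z 83.6 r 58.3 ang -121.7 F [ 6.2 -0.5] 0.7 torque 0.323 rpy [179.5   0.3 112.5] w 0.0
```

Request:
step_arm(increments=[[-0.45,0.72,0,0,0,0],[-0.34,0.78,0,0,0,0],[0,0,-1.4,0,0,0],[0,0,-1.4,0,0,0],[0,0,-1.4,0,0,0],[0,0,-1.4,0,0,0],[2.34,0.43,0,0,0,0],[2.34,0.43,0,0,0,0],[2.34,0.43,0,0,0,0],[2.34,0.43,0,0,0,0],[2.34,0.42,0,0,0,0],[0,0,0,0,0,0],[0,0,0,0,0,0]])

```text
time_s: 10.27
tool_pos: [0.4976, 0.1723, 0.1372]
eef_rot: [-179.9, 0.0, 112.6]
wrist_force: [0.9, -1.0, -1.2]
width: 0.001
gripper_force: 0.0
```

```bash
python3 u.py
cat > wing.py <<'E'
from h import *
from u import C
import sys
p,d=robot.camera('side');cv2.imwrite(sys.argv[1],cv2.resize(p[130:330,110:370],None,fx=3,fy=3)[:,:,::-1])
P=cloud('side',d)
R=P[...,:2]-C;rr=np.hypot(R[...,0],R[...,1]);m=(P[...,2]>.082)&(P[...,2]<.1)&(rr>.04)&(rr<.078)
a=(np.degrees(np.arctan2(R[m][:,1],R[m][:,0]))-22.5+180)%360-180
h,e=np.histogram(a,36,(-180,180));print([(int(e[i]),int(h[i])) for i in range(36) if h[i]>3])
b=a[a<-90];print('near wing mean',b.mean() if len(b) else None)
E
python3 wing.py pics/s5.png
```

```text
t 10.27 unit xy [ 1.6 62.3] z 137.2 r 62.3 ang 88.6 F [ 0.4 -1.2] -1.2 torque -0.029 rpy [-179.9    0.   112.6] w 0.0
[(-140, 32), (-130, 45), (40, 4), (50, 8)]
near wing mean -129.30097173938591
```

View pics/s5.png

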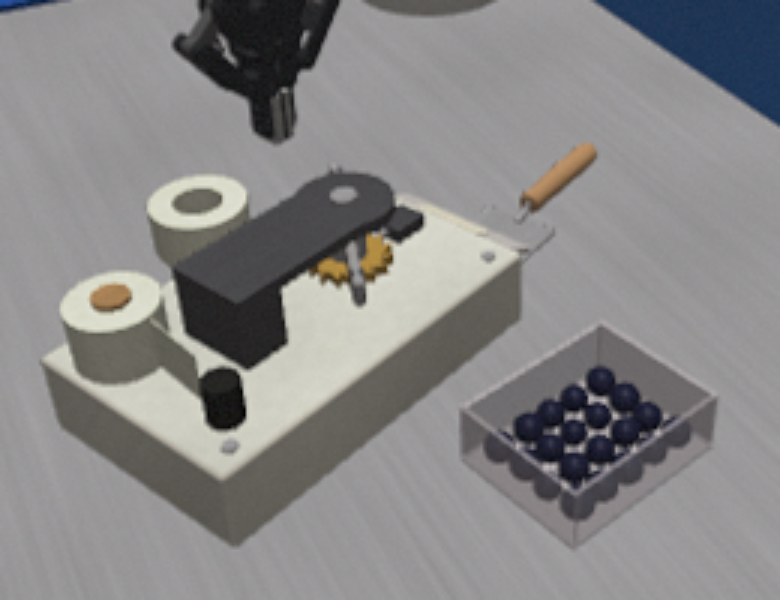

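The near wing now rests at (357,285), at about -130°. That fits the 13th click (q≈5.45) and rules out being half a turn further on. Stroke 3 is therefore safe to run in full.

Request:
step_arm(increments=[[0,0,1.4,0,0,0],[0,0,1.4,0,0,0],[0,0,1.4,0,0,0],[0,0,1.4,0,0,0],[-0.1,0.86,0,0,0,0],[-0.22,0.83,0,0,0,0],[-0.34,0.79,0,0,0,0],[-0.45,0.73,0,0,0,0],[-0.55,0.66,0,0,0,0],[-0.63,0.57,0,0,0,0],[-0.71,0.47,0,0,0,0],[-0.77,0.37,0,0,0,0],[-0.81,0.26,0,0,0,0],[-0.83,0.15,0,0,0,0],[-0.85,0.02,0,0,0,0],[-0.84,-0.1,0,0,0,0],[-0.82,-0.22,0,0,0,0],[0,0,0,0,0,0]])

```text
time_s: 11.82
tool_pos: [0.5776, 0.1206, 0.0821]
eef_rot: [-179.9, -0.3, 112.3]
wrist_force: [-3.7, 6.4, -0.8]
width: -0.003
gripper_force: 2.5
```

```bash
python3 u.py
```

```text
t 11.82 unit xy [ 55.7 -16.1] z 82.1 r 58.0 ang -16.2 F [-0.9  7.3] -0.8 torque 0.393 rpy [-179.9   -0.3  112.3] w -0.0
```

Request:
step_arm(increments=[[-0.78,-0.33,0,0,0,0],[-0.72,-0.44,0,0,0,0],[-0.65,-0.54,0,0,0,0],[-0.57,-0.63,0,0,0,0],[-0.47,-0.7,0,0,0,0],[-0.37,-0.76,0,0,0,0],[-0.26,-0.81,0,0,0,0],[-0.14,-0.84,0,0,0,0],[-0.02,-0.85,0,0,0,0],[0.11,-0.84,0,0,0,0],[0.23,-0.82,0,0,0,0],[0.34,-0.78,0,0,0,0],[0.45,-0.72,0,0,0,0],[0.2,-0.3,0,0,0,0],[0,0,0,0,0,0]])

```text
time_s: 13.07
tool_pos: [0.5082, 0.0588, 0.0846]
eef_rot: [179.3, 0.3, 112.4]
wrist_force: [4.8, -0.2, 1.0]
width: 0.005
gripper_force: 2.1
```

```bash
python3 u.py
```

```text
t 13.07 unit xy [-32.1 -46.6] z 84.6 r 56.6 ang -124.6 F [ 4.4 -2. ] 1.0 torque 0.271 rpy [179.3   0.3 112.4] w 0.01
```

Request:
step_arm(increments=[[-0.5,0.8,0,0,0,0],[-0.34,0.78,0,0,0,0],[0,0,-1.4,0,0,0],[0,0,-1.4,0,0,0],[0,0,-1.4,0,0,0],[0,0,-1.4,0,0,0],[2.3,0.45,0,0,0,0],[2.3,0.45,0,0,0,0],[2.3,0.45,0,0,0,0],[2.3,0.45,0,0,0,0],[2.3,0.45,0,0,0,0],[0,0,0,0,0,0],[0,0,0,0,0,0]])

```text
time_s: 14.15
tool_pos: [0.4973, 0.1729, 0.1379]
eef_rot: [180.0, 0.0, 112.6]
wrist_force: [-1.5, -0.4, -0.2]
width: 0.002
gripper_force: 0.0
```

```bash
python3 u.py;python3 wing.py pics/s6.png
```

```text
t 14.15 unit xy [ 1.5 62.9] z 137.9 r 62.9 ang 88.6 F [-1.6  0.2] -0.2 torque 0.099 rpy [180.    0.  112.6] w 0.0
[(-150, 44), (-140, 42), (30, 9)]
near wing mean -140.20111157777794
```

The near wing rests at the -144° click, which means q≈8.80, so only the last click and the stop remain. I make the final approach slowly.

Request:
step_arm(increments=[[0,0,1.4,0,0,0],[0,0,1.4,0,0,0],[0,0,1.4,0,0,0],[0,0,1.4,0,0,0],[-0.1,0.86,0,0,0,0],[-0.22,0.83,0,0,0,0],[-0.34,0.79,0,0,0,0],[-0.45,0.73,0,0,0,0],[-0.55,0.66,0,0,0,0],[-0.63,0.57,0,0,0,0],[0,0,0,0,0,0],[0,0,0,0,0,0]])

```text
time_s: 15.2
tool_pos: [0.5445, 0.1679, 0.082]
eef_rot: [-179.7, -0.1, 112.4]
wrist_force: [-6.2, 2.4, 3.2]
width: 0.001
gripper_force: 2.7
```

```bash
python3 u.py
```

```text
t 15.20 unit xy [43.2 40.2] z 82.0 r 59.0 ang 43.0 F [-4.8  4.6] 3.2 torque 0.393 rpy [-1.797e+02 -1.000e-01  1.124e+02] w 0.0
```

Request:
step_arm(increments=[[-0.3,0.27,0,0,0,0],[-0.3,0.27,0,0,0,0],[-0.3,0.24,0,0,0,0],[-0.3,0.18,0,0,0,0],[0,0,0,0,0,0]])

```text
time_s: 15.62
tool_pos: [0.5568, 0.1605, 0.0812]
eef_rot: [-179.6, -0.2, 112.4]
wrist_force: [-6.9, 1.6, 0.4]
width: 0.002
gripper_force: 2.6
```

```bash
python3 u.py
```

```text
t 15.62 unit xy [51.7 28.7] z 81.2 r 59.1 ang 29.0 F [-5.7  4.1] 0.4 torque 0.376 rpy [-179.6   -0.2  112.4] w 0.0
```

Request:
step_arm(increments=[[-0.18,0.08,0,0,0,0],[-0.18,0.08,0,0,0,0],[-0.18,0.08,0,0,0,0],[0,0,0,0,0,0]])

```text
time_s: 15.95
tool_pos: [0.5602, 0.1569, 0.0811]
eef_rot: [-179.5, -0.3, 112.4]
wrist_force: [-7.7, 2.5, 0.8]
width: 0.004
gripper_force: 3.0
```

```bash
python3 u.py
```

```text
t 15.95 unit xy [53.5 24. ] z 81.1 r 58.6 ang 24.2 F [-6.2  5.2] 0.8 torque 0.429 rpy [-179.5   -0.3  112.4] w 0.0
```

Request:
step_arm(increments=[[-0.15,0.05,0,0,0,0],[-0.15,0.05,0,0,0,0],[0,0,0,0,0,0]])

```text
time_s: 16.2
tool_pos: [0.5621, 0.1547, 0.081]
eef_rot: [-179.5, -0.3, 112.4]
wrist_force: [-9.0, 3.0, -1.7]
width: -0.003
gripper_force: 3.2
```

```bash
python3 u.py
```

```text
t 16.20 unit xy [54.4 21.4] z 81.0 r 58.4 ang 21.4 F [-7.1  6.2] -1.7 torque 0.491 rpy [-179.5   -0.3  112.4] w -0.0
```

Request:
step_arm(increments=[[-0.12,0.02,0,0,0,0],[-0.12,0.02,0,0,0,0],[0,0,0,0,0,0]])

```text
time_s: 16.45
tool_pos: [0.5631, 0.1529, 0.081]
eef_rot: [-179.5, -0.3, 112.4]
wrist_force: [-8.6, 3.9, -0.1]
width: 0.003
gripper_force: 3.5
```

```bash
python3 u.py
```

```text
t 16.45 unit xy [54.7 19.3] z 81.0 r 58.0 ang 19.4 F [-6.4  6.8] -0.1 torque 0.499 rpy [-179.5   -0.3  112.4] w 0.0
```

Request:
step_arm(increments=[[-0.1,0,0,0,0,0],[-0.1,0,0,0,0,0],[0,0,0,0,0,0]])

```text
time_s: 16.7
tool_pos: [0.5639, 0.1513, 0.081]
eef_rot: [-179.5, -0.3, 112.4]
wrist_force: [-8.4, 4.9, 0.3]
width: -0.005
gripper_force: 3.6
```

```bash
python3 u.py
```

```text
t 16.70 unit xy [54.8 17.4] z 81.0 r 57.5 ang 17.7 F [-5.9  7.7] 0.3 torque 0.528 rpy [-179.5   -0.3  112.4] w -0.01
```

Request:
step_arm(increments=[[-0.1,0,0,0,0,0],[0,0,0,0,0,0]])

```text
time_s: 16.87
tool_pos: [0.564, 0.1511, 0.081]
eef_rot: [-179.5, -0.4, 112.4]
wrist_force: [-8.8, 6.7, 0.4]
width: -0.0
gripper_force: 4.6
```

```bash
python3 u.py
```

```text
t 16.87 unit xy [54.8 17.3] z 81.0 r 57.5 ang 17.5 F [-5.5  9.6] 0.4 torque 0.621 rpy [-179.5   -0.4  112.4] w -0.0
```

Moving 0.1 mm out of a commanded 1 mm, with the force up about 2 N, means the stop has just been touched. I back off, lift, and check.

Request:
step_arm(increments=[[0.5,-0.1,0,0,0,0],[0.8,-0.3,0,0,0,0],[0.9,-0.4,0,0,0,0],[0.9,-0.4,0,0,0,0],[0,0,-1.4,0,0,0],[0,0,-1.4,0,0,0],[0,0,-1.4,0,0,0],[0,0,-2,0,0,0],[0,0,-2,0,0,0],[2.5,0,-1,0,0,0],[2.5,0,-1,0,0,0],[2.5,0,0,0,0,0],[2.5,0,0,0,0,0],[0,0,0,0,0,0],[0,0,0,0,0,0]])

```text
time_s: 18.12
tool_pos: [0.5074, 0.2667, 0.1847]
eef_rot: [179.9, 0.1, 112.6]
wrist_force: [-0.2, -0.1, 0.3]
width: -0.002
gripper_force: 0.0
```

```bash
python3 u.py
python3 - <<'E'
from h import *
from u import C
for c in('top','side'):
    p,d=robot.camera(c)
    if c=='top':cv2.imwrite('pics/t7.png',cv2.resize(p[130:400,120:380],None,fx=2,fy=2)[:,:,::-1])
    else:cv2.imwrite('pics/s7.png',cv2.resize(p[130:330,110:370],None,fx=3,fy=3)[:,:,::-1])
    P=cloud(c,d);R=P[...,:2]-C;rr=np.hypot(R[...,0],R[...,1]);m=(P[...,2]>.083)&(P[...,2]<.104)&(rr>.04)&(rr<.08)
    a=(np.degrees(np.arctan2(R[m][:,1],R[m][:,0]))-22.5+180)%360-180;a=a[abs(a)<90];print(c,len(a),np.median(a) if len(a) else 0)
E
```

```text
t 18.12 unit xy [ 46.8 145.7] z 184.7 r 153.1 ang 72.2 F [-0.2 -0. ] 0.3 torque 0.026 rpy [1.799e+02 1.000e-01 1.126e+02] w -0.0
top 93 13.942219778660501
side 36 12.373140726374686
```

View pics/t7.png

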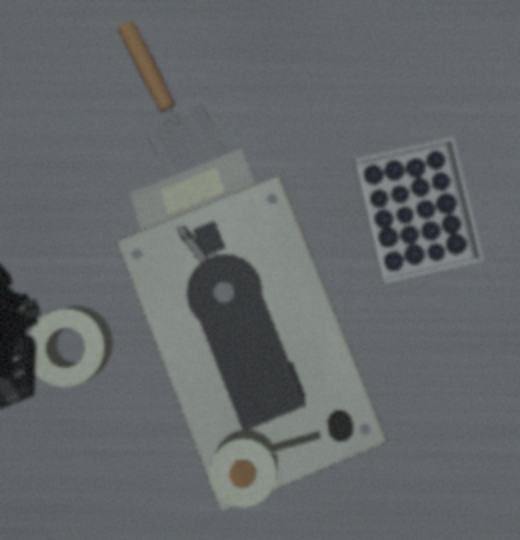

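The wing now rests at about +13° (crop pixel (190,240)), which matches q≈9.2, the last click. The punnet, roll and scraper have not moved.

```bash
python3 -c "
from bench import robot
print(robot.sign_off())"
```

```text
the job is handed in; nothing more can be done
None
```

The spring is fully wound: the key was brought lightly up to its stop, let go, and now rests on its last click (q ≈ 9.2), with the punnet, spare roll and scraper where they were; the job is handed in.

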